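# Set the bench magnifier over the dish and set its pivot screw

## Robot

A 7-joint arm with a two-finger parallel gripper is mounted at the origin on the work surface. World frame = base frame: x ahead of the robot, y to its left, z up, the work surface at z = 0. Lengths are in m, angles in rad, forces in N, time in s.
With the tool pointing down it reaches from about 0.425 to 0.925 m from the base axis. Payload 6.8 kg.
Tool frame: the origin (TCP) lies on the front face of the gripper's body, between the roots of the fingers; the fingertips stand 73 mm ahead of it and the grasp point (between the pads) lies 54 mm ahead of it; z points along the fingers, y is the direction in which the jaws open and shut (so a half turn about z gives the same grasp; the last joint's range is limited). The gripper opens to 85 mm and grips with 20 to 120 N. Pads are 22 mm wide; open, the fingers measure 114 mm over their backs; the gripper's body (76 mm by 85 mm) begins 54 mm behind the grasp point. The pads swing forward as they close: fully open they stand 13 mm farther back than shut.
Start: joints at [-1.25, 0.477, 0.022, 1.555, -0.011, 1.109, -0.083], TCP at [0.281, 0.614, 0.304] pointing down, gripper open.
Joint ranges: [-2.96, 2.96], [-0.34, 2.1], [-1.41, 1.46], [0.24, 2.44], [-1.37, 4.51], [0.17, 1.92], [-2.96, 2.96]. Speed limits (rad/s): [2.39, 2.39, 3.14, 3.14, 3.14, 3.14, 3.14].

## Interface

Orientations are given as a unit quaternion [w, x, y, z].
In Python, from station import get_obs, read_camera, hand_in, spot_in, cut_out, spot_point gives the robot as it stands. The module is installed in compiled form; this text tells all that it offers.
- The arm moves only by the tool move_arm, never from a script. Its arguments are lists of equal length, an entry for each row: "gripper": the opening, from 0 (shut) to 1 (fully open); "xyz": the shift along the tool's x, y, z in cm, a list of three; "twist": the turn about the tool's z in rad. A call has 1 to 5 rows; each row is the pose to reach, as a shift and turn from the pose commanded when the call began, along the tool's axes at that moment; what a row does not reach only later rows make up. A row lasts 1/12 s, in which the tool goes at most 41.7 mm and 7.16 degrees, less where a joint would pass 70% of its speed; a pose out of reach is approached as far as the arm can. A call with a gripper value outside its range is refused whole. The fingers move at their own pace and stop on an object; "squeeze" is the grip in N (left out, the last holds). Time passes only in rows, so rows that repeat a pose let the fingers close. It gives the time, the measured TCP pose, the force and the opening at its end, in the units of the state.
- get_obs(): the state, without advancing time (a new reading comes with each control period).
- read_camera(name): name is "side" or "top"; returns a dict with "pixels" (400x640x3 uint8, red, green, blue), "fx", "fy", "cx", "cy" (pixels), "R" (3x3) and "t" (3): a world point X has camera coordinates R X + t. Camera axes: x right, y down, z forward; pixel columns grow to the right and rows downward; lengths in m; the calibration is good to about 2 mm. A picture is of the moment at which its call begins. There is no depth.
- hand_in(): hands the job in, once; it reports no verdict.
Trained networks look in the newest picture that a camera, given by its name, has taken for a name from the list of things; names that differ only in an ending like _2 or _b are one class to them, and where a whole thing is asked for, a point or a joint stands for the part that bears it (a point fixed in the world has none). Each returns a list of dicts, best first, with "p" (0 to 1); they miss things now and then, are a little off and sometimes report something else, mostly with a low value. They report only what shows in the picture. A call takes as long as a camera call. They do not tell look-alikes from the thing itself.
- spot_in(query, camera): "centre" ([x, y, z] in m, in world coordinates, good to about 4 mm: the middle of the surface that is visible of it).
- cut_out(query, camera): "pixels" (400x640 bool, what is visible of it).
- spot_point(query, camera): "centre" ([x, y, z] in m, in world coordinates, good to about 4 mm: a listed point, or the origin of a listed thing).
The state is a dict: "t": time; "q": joint angles; "joint_vel": joint speeds; "joint_torque": joint torques, N m; "eef_pos": TCP position; "tool_rot": TCP orientation; "contact_force": force on the tool from outside, world axes, zero at the start; "torque": the same for the moment, N m; "gripper_width": opening from 0.0 (shut) to 1.0 (fully open).
Only numpy, scipy, OpenCV 4.12 (cv2) and the standard library are available. Lean on these libraries where they do the work, as an engineer would, in place of code of your own. Each camera call takes 0.05 s, during which the arm holds its last target.

## Task

Swing the magnifier's arm until the lens is centred over the specimen dish and tilt the lens head level. Then screw the round thumbscrew on top of the post clockwise until it seats, back it off a quarter turn so that the arm can still be swung, and finish while holding the thumbscrew there, gripped in the fingers and still. Leave the bottle, the slide box and the beaker where they are.

Things in the scene. Friction and masses are not known exactly. Their poses are not given: they have to be found in the camera images.
- magnifier: Bench magnifier, fixed to the bench: dark base plate 150 x 130 x 18 mm, round upright post, a swinging arm, a lens head at the arm's end, a round thumbscrew on top of the post. Origin: on the post's vertical axis at bench level; the arm swings about this axis and the thumbscrew turns about it. The arm's hub on the post is 44 mm across, its top 125 mm above the bench.
- thumbscrew_grip (a point): On the thumbscrew's vertical axis at mid height of its knob, the height to grip: 153 mm above the bench when seated, 1 mm higher per radian backed off. Knob: black fluted cylinder 36 mm across, 26 mm tall, to be gripped from above at any yaw; below it a 12 mm stem, 15 mm long. A white line on its top runs from the middle to the edge along this point's x axis.
- thumbscrew (a joint): Turn of the thumbscrew, rad: grows clockwise seen from above (screwing in). 6.283 (2 pi) is seated, a hard stop; a quarter turn back from there is 4.712. Starts 1.0 to 2.0 rad short of the stop. Light friction of about 0.08 N m; stays where it is left.
- bar_grip (a point): Middle of the arm's bar section, 115 mm out from the post axis, 115 mm above the bench. The aluminium bar is level, 20 mm wide, 16 mm high, and runs straight out through this point to a 24 mm wide fork with the lens head's tilt hinge, 160 mm from the axis, 115 mm above the bench. x: outward along the arm, y: sideways, z: up. Pinch it across its width from above.
- swing_arm (a joint): Swing of the arm about the post's vertical axis, rad; grows counter-clockwise seen from above, range -0.9 to 1.2. Stiff friction of about 0.35 N m, stays where it is left (force at the arm grip about 3 N).
- lens_center (a point): Middle of the round lens (clear glass, in a grey rim 104 mm in outer diameter, 14 mm thick). It is 65 mm from the tilt hinge, so 225 mm from the post axis when the lens is level. x axis: away from the hinge; z axis: square to the lens.
- lens_tip (a point): Top face of the lens rim at its far end, 112 mm out from the tilt hinge and 7 mm above the lens's mid plane; the place to press down on to tilt the head.
- lens_head (a joint): Tilt of the lens head about the level hinge at the arm's end, rad: 0 is level, positive has the far end of the rim raised. Range -0.4 to 0.75, no stop at level; stays where it is left by friction of about 0.35 N m (pressing at the tip takes about 3 N). Starts at 0.3 to 0.6.
- dish_center (a point): Middle of the top of the specimen dish: shallow clear round dish 76 mm across with a small brown sample, on a fixed white round pedestal 86 mm across; this point is 40 mm above the bench. It lies 225 mm from the post axis, so the lens can be swung exactly above it.
- reagent_bottle: Bystander: round amber bottle 60 mm across, 120 mm tall, standing; origin under its middle.
- slide_box: Bystander: closed grey box for slides, 85 x 55 x 35 mm; origin under its middle.
- beaker: Bystander: open glass beaker 64 mm across the rim, 85 mm tall; origin under its middle.
Things that resemble listed ones, but are neither listed nor needed, are in the scene too. Leave any yellow look-alike of the part that bears dish_center alone.

How it is judged:
By the outcome, as a careful person would: the job done as asked, in the order asked, and still so for the second after the job is handed in, while the arm keeps its last pose, push and grip.
It also fails if it takes over 67 s, if anything falls off the work surface, if the arm or the gripper's body presses on something with over 40 N, if the wrist force passes 120 N, or if a joint passes its speed limit or range.

## Working session

There is one attempt and no reset: what is moved stays moved. The work goes in short steps, Python scripts to look and compute and a tool call to move; the robot and the scene stay as the last step left them, time stands still between calls to the robot, and variables do not carry over. Pictures are saved under pics/ and viewed, and the job is handed in when it is done.

Besides the shell and the picture viewer there is one more tool, called after "Request:" by a JSON object that holds its "fn" and its "kwargs". move_arm: Moves the arm, as the interface text tells. Its arguments: {"type":"object","properties":{"gripper":{"type":"array","items":{"type":"number"}},"xyz":{"type":"array","items":{"type":"array","items":{"type":"number"}}},"twist":{"type":"array","items":{"type":"number"}},"squeeze":{"type":"number"}},"required":["gripper","xyz","twist"]}

```bash
mkdir -p pics
python3 - <<'E'
from station import *
import cv2,numpy as np
o=get_obs();print({k:np.round(v,3) for k,v in o.items()})
for c in ("side","top"):
    r=read_camera(c);cv2.imwrite(f"pics/{c}0.png",r["pixels"][:,:,::-1]);print(c,r["fx"],r["cx"],r["cy"],np.round(r["R"],3).tolist(),np.round(r["t"],3))
    for q in ("magnifier","thumbscrew_grip","bar_grip","lens_center","lens_tip","dish_center","reagent_bottle","slide_box","beaker"):
        print(q,[(np.round(d["centre"],3).tolist(),round(d["p"],2)) for d in spot_point(q,c)][:4])
E
```

```text
{'t': np.float64(0.0), 'q': array([-1.25 ,  0.478,  0.022,  1.556, -0.011,  1.109, -0.083]), 'joint_vel': array([ 0.   ,  0.   ,  0.   ,  0.001,  0.001,  0.   , -0.001]), 'joint_torque': array([-0.0000e+00, -5.9645e+01,  1.6080e+00, -2.8120e+01,  1.3000e-02,
        9.0000e-03,  0.0000e+00]), 'eef_pos': array([0.28 , 0.613, 0.303]), 'tool_rot': array([-0.   ,  0.213,  0.977, -0.001]), 'contact_force': array([ 0.243, -0.36 ,  0.089]), 'torque': array([ 0.014,  0.017, -0.022]), 'gripper_width': np.float64(1.001)}
side 365.42795761803075 322.492628566559 198.34050168268936 [[0.813, -0.582, 0.01], [-0.442, -0.63, -0.638], [0.378, 0.515, -0.77]] [-0.429  0.344  0.823]
magnifier []
thumbscrew_grip [([0.741, -0.058, 0.139], 0.68), ([0.581, 0.099, 0.153], 0.62)]
bar_grip [([0.663, 0.011, 0.117], 0.83)]
lens_center [([0.741, -0.057, 0.137], 0.56)]
lens_tip [([0.77, -0.086, 0.161], 0.78), ([0.743, -0.057, 0.138], 0.24), ([0.617, 0.392, -0.002], 0.15)]
dish_center [([0.632, -0.121, 0.039], 0.97), ([0.412, 0.138, 0.039], 0.63), ([0.723, 0.024, 0.04], 0.58)]
reagent_bottle [([0.621, 0.394, 0.001], 0.93)]
slide_box [([0.417, -0.333, 0.002], 0.78), ([0.742, -0.056, 0.136], 0.64)]
beaker [([0.677, -0.328, -0.004], 0.75)]
top 361.76419719374877 313.99276350738614 203.33862049584886 [[-0.009, -1.0, -0.022], [-0.991, 0.012, -0.136], [0.136, 0.02, -0.991]] [0.046 0.519 1.22 ]
magnifier [([0.581, 0.098, 0.002], 0.89)]
thumbscrew_grip [([0.582, 0.096, 0.155], 0.56)]
bar_grip [([0.665, 0.013, 0.115], 0.83)]
lens_center [([0.739, -0.054, 0.144], 0.71)]
lens_tip [([0.766, -0.084, 0.16], 0.78), ([0.675, -0.33, -0.002], 0.21)]
dish_center [([0.72, 0.021, 0.041], 0.89), ([0.735, -0.057, 0.14], 0.63), ([0.416, 0.138, 0.044], 0.62), ([0.63, -0.125, 0.04], 0.55)]
reagent_bottle [([0.62, 0.391, -0.002], 0.85)]
slide_box [([0.416, -0.336, -0.002], 0.81), ([0.63, -0.123, 0.039], 0.65)]
beaker [([0.674, -0.332, 0.0], 0.67)]
```

View pics/side0.png

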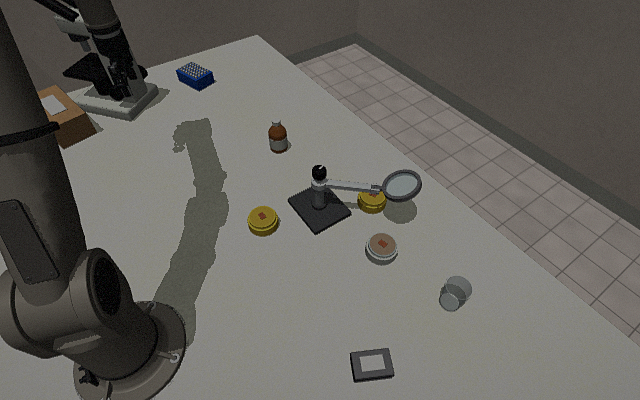

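View pics/top0.png

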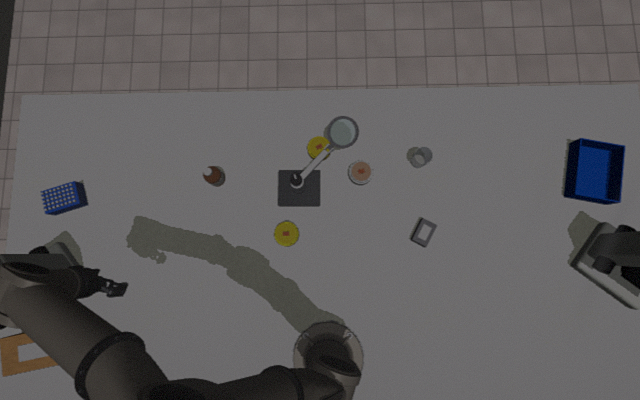

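Dish candidates:
- White-pedestal dish: side (382,245), top (361,172).
- Yellow look-alike: side (263,220), top (286,233).
- Yellow look-alike under the lens: side (372,200), top (318,148).

I choose the white one, which is also about 225 mm from the post. Next I check it in a crop.

```bash
cat > h.py <<'E'
from station import *
import cv2,numpy as np
def proj(r,X):
    c=r["R"]@np.asarray(X)+r["t"]; return np.array([r["fx"]*c[0]/c[2]+r["cx"],r["fy"]*c[1]/c[2]+r["cy"]])
def back(r,uv,z):
    d=r["R"].T@np.array([(uv[0]-r["cx"])/r["fx"],(uv[1]-r["cy"])/r["fy"],1]); C=-r["R"].T@r["t"]
    return C+d*(z-C[2])/d[2]
def crop(r,u0,v0,w,h,s,name):
    cv2.imwrite(name,cv2.resize(r["pixels"][v0:v0+h,u0:u0+w,::-1],None,fx=s,fy=s,interpolation=cv2.INTER_CUBIC))
def yaw():
    o=get_obs();w,x,y,z=o["tool_rot"]
    # tool y axis in world
    ax=np.array([2*(x*y-w*z),1-2*(x*x+z*z)])
    return o,np.arctan2(ax[1],ax[0])
E
python3 - <<'E'
from h import *
for c,b in (("side",(280,150,160,120)),("top",(250,100,160,120))):
    r=read_camera(c);crop(r,*b,5 if 0 else 4,f"pics/{c}crop0.png")
    print(c,"cam",np.round(-r["R"].T@r["t"],2))
    for q in ("dish_center","lens_center"):
      for d in cut_out(q,c)[:3]:
        m=d["pixels"];v,u=np.nonzero(m);print(q,round(d["p"],2),u.mean().round(1),v.mean().round(1),m.sum(),np.round(back(r,(u.mean(),v.mean()),0.04),4))
    for q in ("dish_center","thumbscrew_grip"):
        print([(np.round(d["centre"],3).tolist(),round(d["p"],2)) for d in spot_in(q,c)][:4],[(np.round(d["centre"],3).tolist(),round(d["p"],2)) for d in spot_point(q,c)][:4])
E
```

```text
side cam [ 0.19 -0.46  0.86]
dish_center 0.9 380.9 248.6 868 [ 0.6169 -0.1359  0.04  ]
dish_center 0.9 371.3 202.2 533 [ 0.6981 -0.0021  0.04  ]
dish_center 0.56 262.2 220.7 804 [0.4083 0.1208 0.04  ]
lens_center 0.74 380.3 185.7 1677 [0.7618 0.031  0.04  ]
lens_center 0.66 401.3 185.5 1000 [ 0.8138 -0.0047  0.04  ]
[([0.703, 0.003, 0.038], 0.88), ([0.623, -0.131, 0.04], 0.79), ([0.408, 0.122, 0.04], 0.58), ([0.611, 0.373, 0.065], 0.54)] [([0.63, -0.123, 0.038], 0.94), ([0.725, 0.022, 0.043], 0.75), ([0.412, 0.136, 0.042], 0.67), ([0.766, -0.087, 0.164], 0.63)]
[([0.575, 0.089, 0.166], 0.78)] [([0.579, 0.1, 0.15], 0.79), ([0.664, 0.013, 0.118], 0.49)]
top cam [0.35 0.01 1.28]
dish_center 0.87 285.5 233.7 484 [0.4147 0.1391 0.04  ]
dish_center 0.82 315.6 146.3 298 [0.722  0.0328 0.04  ]
lens_center 0.9 341.5 131.9 797 [ 0.773  -0.0595  0.04  ]
[([0.626, -0.121, 0.043], 0.74), ([0.416, 0.134, 0.043], 0.6), ([0.721, 0.031, 0.046], 0.58), ([0.736, -0.052, 0.143], 0.4)] [([0.72, 0.022, 0.043], 0.74), ([0.416, 0.137, 0.038], 0.67)]
[([0.628, -0.121, 0.043], 0.23)] [([0.582, 0.096, 0.155], 0.69)]
```

View pics/sidecrop0.png

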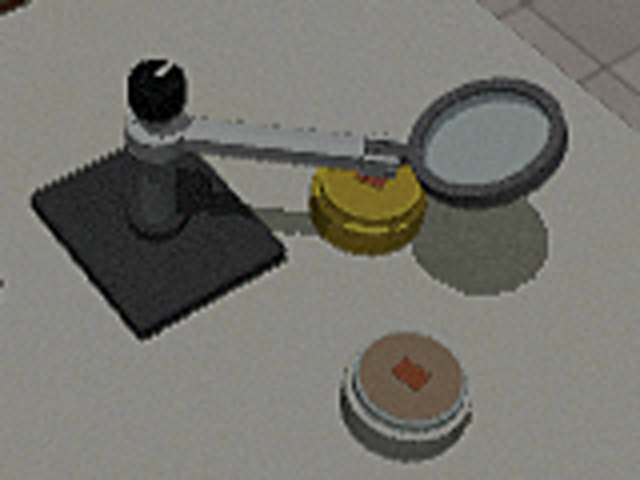

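View pics/topcrop0.png

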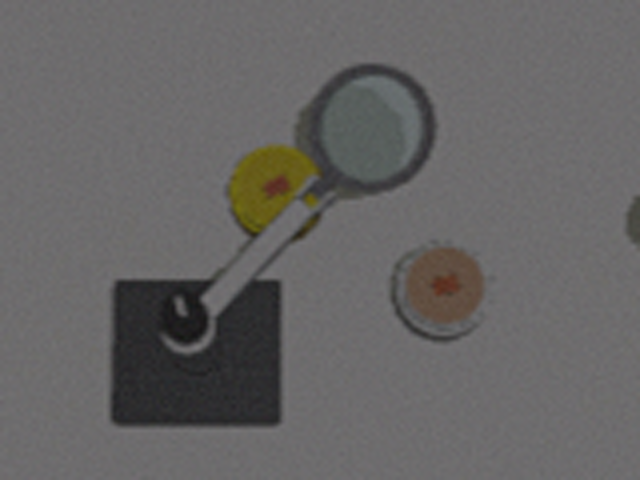

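The white dish is at side (383,244.5), top (361,171.5). The magnifier's lens is raised and sits above a yellow one. Now I refine the positions by back-projection.

Run:
```python
from h import *
for c,uv,kn in (("side",(382.7,244.4),(319.2,168.5)),("top",(361.2,171.4),(296,179))):
    r=read_camera(c); print(c,back(r,uv,.04).round(4), [proj(r,p).round(1).tolist() for p in ((.581,.0975,.1675),(.581,.0975,.1415),(.631,-.123,.04))])
o,y=yaw();print(y)
```

```text
side [ 0.6293 -0.129   0.04  ] [[318.3, 167.5], [318.3, 174.3], [381.7, 242.5]]
top [ 0.629  -0.1254  0.04  ] [[294.8, 178.3], [295.4, 179.9], [360.5, 170.8]]
1.1419750772017179
```

```bash
cat >> h.py <<'E'
def plan(x,yw):
    o,y=yaw(); d=np.asarray(x)-o["eef_pos"]
    ty=np.array([np.cos(y),np.sin(y)]); tx=np.array([-np.sin(y),np.cos(y)])
    if np.sign(1): 
        # x = y cross z, z down: x = y x (-k)
        tx=np.array([-ty[1],ty[0]])
    dy=(yw-y+np.pi/2)%np.pi-np.pi/2
    print("t",round(float(o["t"]),2),"pos",o["eef_pos"].round(4),"yaw",round(y,4),"shift cm",np.round(100*np.array([d[:2]@tx,d[:2]@ty,-d[2]]),2),"twist",round(-dy,3),"F",o["contact_force"].round(1),"M",o["torque"].round(2),"w",round(float(o["gripper_width"]),3),"q7",o["q"][6].round(2))
E
python3 -c "
from h import *
plan((.664,.0125,.304),np.radians(44.5))"
```

```text
t 1.8 pos [0.2806 0.6139 0.3039] yaw 1.142 shift cm [-5.987e+01 -3.876e+01 -1.000e-02] twist 0.365 F [ 0.2 -0.4 -0. ] M [-0.04  0.03 -0.  ] w 0.998 q7 -0.08
```

Request:
{"fn": "move_arm", "kwargs": {"gripper": [1, 1, 1, 1, 1], "xyz": [[-3.4, -2.2, 0], [-6.8, -4.4, 0], [-10.2, -6.6, 0], [-13.6, -8.8, 0], [-17, -11, 0]], "twist": [0, 0, 0, 0, 0]}}

```text
t: 2.22
eef_pos: [0.3903, 0.4415, 0.3041]
tool_rot: [0.0, 0.213, 0.977, 0.0]
contact_force: [1.6, 1.6, 0.0]
gripper_width: 1.001
```

Request:
{"fn": "move_arm", "kwargs": {"gripper": [1, 1, 1, 1, 1], "xyz": [[-3.4, -2.2, 0], [-6.8, -4.4, 0], [-10.2, -6.6, 0], [-13.6, -8.8, 0], [-17, -11, 0]], "twist": [0, 0, 0, 0, 0]}}

```text
t: 2.63
eef_pos: [0.4992, 0.2707, 0.3042]
tool_rot: [0.0, 0.213, 0.977, 0.0]
contact_force: [0.2, 0.2, 0.2]
gripper_width: 0.999
```

Request:
{"fn": "move_arm", "kwargs": {"gripper": [0.7, 0.7, 0.7, 0.7, 0.7], "xyz": [[-3.4, -2.2, 0], [-6.8, -4.4, 0], [-10.2, -6.6, 0], [-13.6, -8.8, 0], [-17, -11, 0]], "twist": [0.07, 0.14, 0.21, 0.28, 0.36]}}

```text
t: 3.05
eef_pos: [0.6081, 0.0999, 0.3042]
tool_rot: [0.0, 0.386, 0.923, 0.0]
contact_force: [1.1, 0.3, -0.4]
gripper_width: 0.699
```

```bash
python3 -c "
from h import *
plan((.664,.0125,.169),np.radians(44.5))"
```

```text
t 3.05 pos [0.6081 0.0999 0.3042] yaw 0.7787 shift cm [-10.15  -2.16  13.52] twist 0.002 F [ 1.1  0.3 -0.4] M [-0.   -0.01 -0.01] w 0.699 q7 0.63
```

Request:
{"fn": "move_arm", "kwargs": {"gripper": [0.7, 0.7, 0.7, 0.7, 0.7], "xyz": [[-3.4, -0.7, 0], [-6.8, -1.4, 0], [-10.1, -2.1, 0], [-10.1, -2.1, 2], [-10.1, -2.1, 4]], "twist": [0, 0, 0, 0, 0]}}

```text
t: 3.47
eef_pos: [0.6652, 0.0117, 0.2647]
tool_rot: [0.002, 0.386, 0.922, 0.0]
contact_force: [0.2, 0.2, -0.4]
gripper_width: 0.7
```

```bash
python3 -c "
from h import *
plan((.664,.0125,.169),np.radians(44.5))
for c,b in (('side',(280,110,160,120)),('top',(250,100,160,120))):
    r=read_camera(c);crop(r,*b,4,f'pics/{c}1.png')
"
```

```text
t 3.47 pos [0.6652 0.0117 0.2647] yaw 0.7771 shift cm [ 0.14 -0.03  9.57] twist 0.0 F [ 0.2  0.2 -0.4] M [ 0.04  0.03 -0.01] w 0.7 q7 0.81
```

View pics/side1.png

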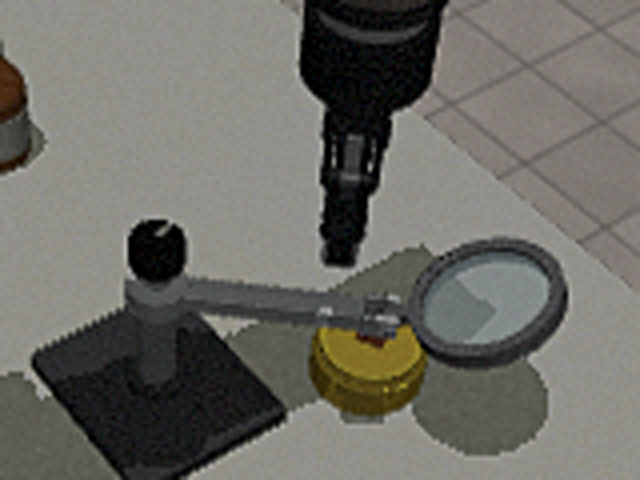

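The gripper is over the bar, its tip at crop (340,255), near the fork but clear of the lens. I'm shifting slightly inward and descending.

Request:
{"fn": "move_arm", "kwargs": {"gripper": [0.7, 0.7, 0.7, 0.7, 0.7], "xyz": [[0.6, 0, 2], [0.6, 0, 4], [0.6, 0, 6], [0.6, 0, 8], [0.6, 0, 9.5]], "twist": [0, 0, 0, 0, 0]}}

```text
t: 3.98
eef_pos: [0.6592, 0.0205, 0.1685]
tool_rot: [-0.0, 0.384, 0.923, 0.0]
contact_force: [-0.3, -0.6, -0.2]
gripper_width: 0.697
```

Request:
{"fn": "move_arm", "kwargs": {"gripper": [0.0, 0, 0, 0, 0], "xyz": [[0, 0, 0], [0, 0, 0], [0, 0, 0], [0, 0, 0], [0, 0, 0]], "twist": [0, 0, 0, 0, 0], "squeeze": 30}}

```text
t: 4.4
eef_pos: [0.66, 0.0195, 0.1708]
tool_rot: [0.001, 0.384, 0.923, 0.0]
contact_force: [-2.4, -0.9, 6.2]
gripper_width: 0.23
```

```bash
python3 -c "
from h import *
P=np.array((.581,.0965));o,y=yaw()
v=o['eef_pos'][:2]-P;print(np.hypot(*v),np.degrees(np.arctan2(v[1],v[0])))
plan((.664,.0125,.169),np.radians(44.5))
r=read_camera('side');crop(r,280,110,160,120,4,'pics/side2.png')
"
```

```text
0.11030289001174708 -44.2586618209437
t 4.4 pos [0.66   0.0195 0.1708] yaw 0.7829 shift cm [-0.78 -0.21  0.18] twist 0.006 F [-2.4 -0.9  6.2] M [-0.13  0.53  0.48] w 0.23 q7 0.83
```

View pics/side2.png

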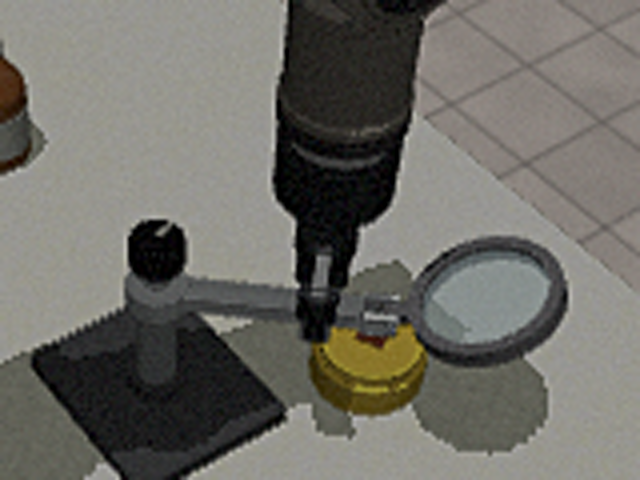

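Request:
{"fn": "move_arm", "kwargs": {"gripper": [0, 0, 0, 0, 0], "xyz": [[0.02, -0.66, 0], [0.08, -1.32, 0], [0.18, -1.97, 0], [0.32, -2.61, 0], [0.49, -3.25, 0]], "twist": [0.06, 0.12, 0.18, 0.24, 0.3]}}

```text
t: 4.87
eef_pos: [0.6338, -0.001, 0.1707]
tool_rot: [0.002, 0.519, 0.855, 0.001]
contact_force: [0.0, -2.1, 4.8]
gripper_width: 0.233
```

```bash
python3 -c "
from h import *
P=np.array((.581,.0965));o,y=yaw()
v=o['eef_pos'][:2]-P;print(np.hypot(*v),np.degrees(np.arctan2(v[1],v[0])))
plan((.664,.0125,.169),np.radians(12.5))
"
```

```text
0.11086802224780289 -61.54141574697722
t 4.87 pos [ 0.6338 -0.001   0.1707] yaw 0.4794 shift cm [-0.2   3.3   0.17] twist 0.261 F [ 0.  -2.1  4.8] M [-0.47  0.14  0.48] w 0.233 q7 0.61
```

Request:
{"fn": "move_arm", "kwargs": {"gripper": [0, 0, 0, 0, 0], "xyz": [[0.02, -0.66, 0], [0.08, -1.32, 0], [0.18, -1.97, 0], [0.38, -2.85, 0], [0.38, -2.85, 0]], "twist": [0.06, 0.12, 0.18, 0.262, 0.262]}}

```text
t: 5.28
eef_pos: [0.6054, -0.0122, 0.1707]
tool_rot: [0.001, 0.628, 0.779, -0.0]
contact_force: [-2.5, -4.0, 6.3]
gripper_width: 0.229
```

```bash
python3 -c "
from h import *
P=np.array((.581,.0965));o,y=yaw()
v=o['eef_pos'][:2]-P;print(np.hypot(*v),np.degrees(np.arctan2(v[1],v[0])))
plan((.664,.0125,.169),np.radians(12.5))
for c,b in (('side',(280,150,160,120)),('top',(250,100,160,120))):
    r=read_camera(c);crop(r,*b,4,f'pics/{c}3.png')
    for q in ('bar_grip','lens_center','lens_tip','dish_center'):
        print(c,q,[(np.round(d['centre'],3).tolist(),round(d['p'],2)) for d in spot_point(q,c)][:3])
"
```

```text
0.11140084272634167 -77.34801348635466
t 5.28 pos [ 0.6054 -0.0122  0.1707] yaw 0.2138 shift cm [1.17 6.25 0.17] twist -0.004 F [-2.5 -4.   6.3] M [-1.02  0.71  0.12] w 0.229 q7 0.4
side bar_grip [([0.606, -0.018, 0.116], 0.79)]
side lens_center [([0.635, -0.119, 0.137], 0.62)]
side lens_tip [([0.642, -0.16, 0.162], 0.66)]
side dish_center [([0.724, 0.024, 0.042], 0.89), ([0.634, -0.121, 0.039], 0.86), ([0.416, 0.137, 0.039], 0.66)]
top bar_grip [([0.581, 0.096, 0.001], 0.15)]
top lens_center [([0.634, -0.119, 0.141], 0.69), ([0.638, -0.16, 0.161], 0.56)]
top lens_tip [([0.638, -0.158, 0.165], 0.69)]
top dish_center [([0.417, 0.134, 0.042], 0.62), ([0.629, -0.124, 0.038], 0.51), ([0.724, 0.022, 0.04], 0.36)]
```

View pics/side3.png

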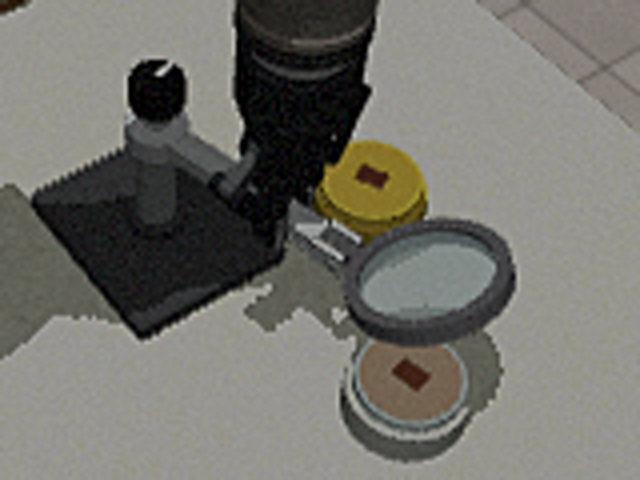

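View pics/top3.png

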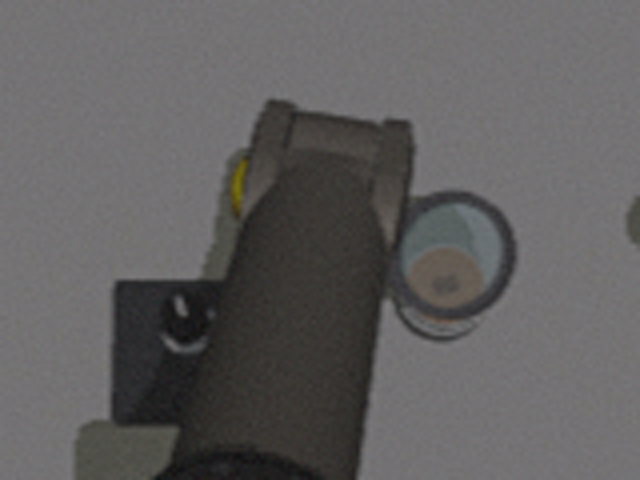

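```bash
python3 -c "
from h import *
P=np.array((.581,.097))
for c,uv in (('side',(387.75,220.5)),('top',(364.1,163.75))):
    r=read_camera(c);X=back(r,uv,.138);v=X[:2]-P;print(c,X,np.hypot(*v),np.degrees(np.arctan2(v[1],v[0])))
"
```

```text
side [ 0.632581   -0.12368989  0.138     ] 0.2266376549109689 -76.84463520903991
top [ 0.63189146 -0.12428609  0.138     ] 0.22706270790951977 -77.04830261218146
```

Request:
{"fn": "move_arm", "kwargs": {"gripper": [0, 0, 0.7, 0.7, 0.7], "xyz": [[0, -0.12, 0], [0, -0.12, 0], [0, -0.12, 0], [0, -0.12, 0], [0, -0.12, 0]], "twist": [0.01, 0.01, 0.01, 0.01, 0.01]}}

```text
t: 6.3
eef_pos: [0.6047, -0.0094, 0.1691]
tool_rot: [-0.0, 0.629, 0.777, 0.0]
contact_force: [0.1, -0.4, -0.0]
gripper_width: 0.645
```

Request:
{"fn": "move_arm", "kwargs": {"gripper": [0.7, 0.7, 0.7, 0.2, 0], "xyz": [[0, 0, -2], [0, 0, -4], [0, 0, -6], [0, 0, -8.5], [0, 0, -11]], "twist": [0, 0, 0, 0, 0]}}

```text
t: 6.72
eef_pos: [0.6043, -0.0094, 0.2795]
tool_rot: [-0.001, 0.629, 0.777, -0.0]
contact_force: [0.7, 0.9, -0.2]
gripper_width: 0.428
```

```bash
python3 -c "
from h import *
plan((.640,-.163,.28),np.radians(12.5))
for c,b in (('side',(280,150,160,120)),('top',(250,100,160,120))):
    r=read_camera(c);crop(r,*b,4,f'pics/{c}4.png')
    for q in ('bar_grip','lens_center','lens_tip','dish_center'):
        print(c,q,[(np.round(d['centre'],3).tolist(),round(d['p'],2)) for d in spot_point(q,c)][:3])
"
```

```text
t 6.72 pos [ 0.6043 -0.0094  0.2795] yaw 0.2105 shift cm [-15.76   0.29  -0.05] twist -0.008 F [ 0.7  0.9 -0.2] M [ 0.04 -0.03 -0.01] w 0.428 q7 0.33
side bar_grip [([0.606, -0.018, 0.116], 0.94)]
side lens_center [([0.635, -0.119, 0.137], 0.92)]
side lens_tip [([0.642, -0.158, 0.162], 0.7)]
side dish_center [([0.415, 0.141, 0.041], 0.9), ([0.726, 0.02, 0.04], 0.76), ([0.632, -0.123, 0.038], 0.65)]
top bar_grip []
top lens_center [([0.633, -0.117, 0.141], 0.9)]
top lens_tip [([0.639, -0.157, 0.161], 0.8)]
top dish_center [([0.415, 0.134, 0.04], 0.86), ([0.63, -0.124, 0.039], 0.44)]
```

View pics/side4.png

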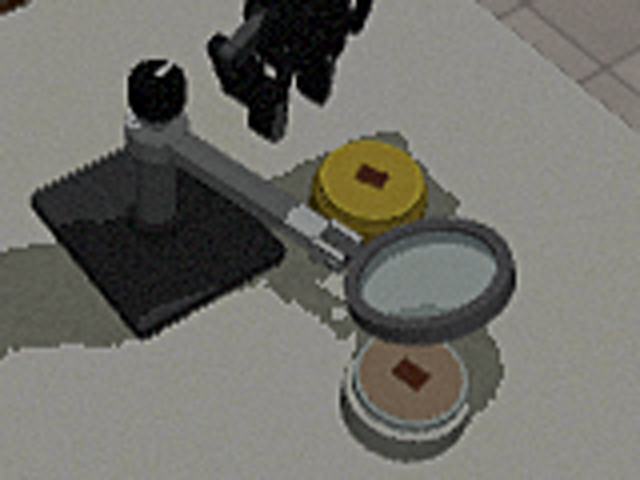

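Request:
{"fn": "move_arm", "kwargs": {"gripper": [0, 0, 0, 0, 0], "xyz": [[-3.5, 0.1, 0], [-7, 0.2, 0], [-10.5, 0.3, 0], [-14, 0.3, 0], [-15.8, 0.3, 0]], "twist": [0, 0, 0, 0, 0]}}

```text
t: 7.63
eef_pos: [0.6401, -0.1692, 0.2785]
tool_rot: [0.001, 0.631, 0.776, -0.001]
contact_force: [-1.3, -0.4, -0.1]
gripper_width: -0.001
```

Request:
{"fn": "move_arm", "kwargs": {"gripper": [0, 0, 0, 0, 0], "xyz": [[0, 0, 1.5], [0, 0, 3], [0, 0, 4], [0, 0, 5], [0, 0, 6]], "twist": [0, 0, 0, 0, 0]}}

```text
t: 8.05
eef_pos: [0.6409, -0.1648, 0.2187]
tool_rot: [0.001, 0.629, 0.777, -0.0]
contact_force: [0.2, -3.2, 3.0]
gripper_width: 0.001
```

```bash
python3 -c "
from h import *
plan((.641,-.166,.195),np.radians(12.5))
for c,b in (('side',(280,150,160,120)),('top',(250,100,160,120))):
    r=read_camera(c);crop(r,*b,4,f'pics/{c}5.png')
"
```

```text
t 8.05 pos [ 0.6409 -0.1648  0.2187] yaw 0.2096 shift cm [-0.12 -0.01  2.37] twist -0.009 F [ 0.2 -3.2  3. ] M [-0.61 -0.11  0.05] w 0.001 q7 0.63
```

View pics/side5.png

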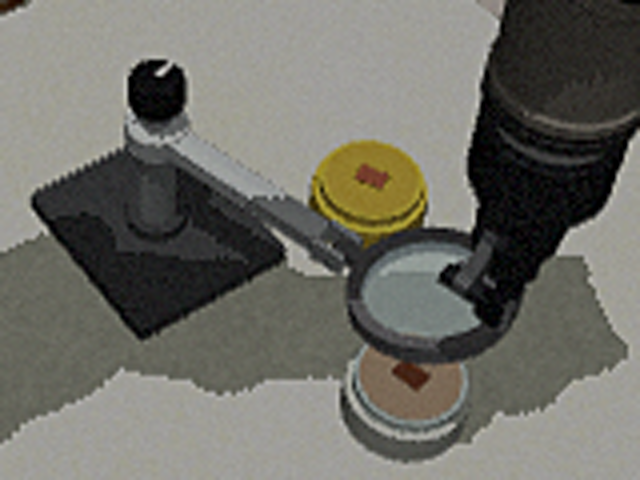

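The fingertips press on the rim's far end at crop (490,310), and the lens is already tilting. I continue down.

Request:
{"fn": "move_arm", "kwargs": {"gripper": [0, 0, 0, 0, 0], "xyz": [[0, 0, 0.6], [0, 0, 1.2], [0, 0, 1.7], [0, 0, 2], [0, 0, 2]], "twist": [0, 0, 0, 0, 0]}}

```text
t: 8.57
eef_pos: [0.6404, -0.1635, 0.1982]
tool_rot: [-0.0, 0.629, 0.777, -0.0]
contact_force: [0.1, -0.4, 0.3]
gripper_width: -0.003
```

```bash
python3 -c "
from h import *
plan((.641,-.166,.195),np.radians(12.5))
"
```

```text
t 8.57 pos [ 0.6404 -0.1635  0.1982] yaw 0.2102 shift cm [-0.26  0.01  0.32] twist -0.008 F [ 0.1 -0.4  0.3] M [-0.05 -0.01 -0.02] w -0.003 q7 0.64
```

Request:
{"fn": "move_arm", "kwargs": {"gripper": [0, 0, 0, 0], "xyz": [[0, 0, 0.1], [0, 0, 0.2], [0, 0, 0.3], [0, 0, 0.3]], "twist": [0, 0, 0, 0]}}

```text
t: 8.9
eef_pos: [0.6404, -0.1636, 0.1958]
tool_rot: [-0.0, 0.629, 0.777, 0.0]
contact_force: [-1.2, 0.3, 1.1]
gripper_width: -0.002
```

Request:
{"fn": "move_arm", "kwargs": {"gripper": [0, 0, 0, 0, 0], "xyz": [[0, 0, -2], [0, 0, -5], [3, 0, -8], [7, 0, -11], [11, 0, -12]], "twist": [0, 0, 0, 0, 0]}}

```text
t: 9.32
eef_pos: [0.6197, -0.0652, 0.3167]
tool_rot: [0.002, 0.631, 0.776, 0.001]
contact_force: [0.5, 1.1, 0.4]
gripper_width: -0.0
```

```bash
python3 -c "
from h import *
P=np.array((.581,.097))
plan((.581,.097,.3),np.radians(70))
for c,b in (('side',(280,150,160,120)),('top',(250,100,160,120))):
    r=read_camera(c);crop(r,*b,4,f'pics/{c}6.png')
    for q in ('bar_grip','lens_center','lens_tip','dish_center'):
        print(c,q,[(np.round(d['centre'],3).tolist(),round(d['p'],2)) for d in spot_point(q,c)][:3])
    for a in (-76,-77,-78):
        a=np.radians(a);print(proj(r,(P[0]+.225*np.cos(a),P[1]+.225*np.sin(a),.115)))
"
```

```text
t 9.32 pos [ 0.6197 -0.0652  0.3167] yaw 0.2059 shift cm [16.67 -0.47  1.67] twist -1.016 F [0.5 1.1 0.4] M [ 0.05 -0.06  0.02] w -0.0 q7 0.41
side bar_grip [([0.606, -0.02, 0.116], 0.75)]
side lens_center [([0.634, -0.125, 0.11], 0.88)]
side lens_tip [([0.644, -0.171, 0.125], 0.67), ([0.58, 0.094, -0.0], 0.42)]
side dish_center [([0.723, 0.024, 0.041], 0.93), ([0.413, 0.139, 0.039], 0.84), ([0.634, -0.122, 0.039], 0.77)]
[386.60008921 224.79237824]
[385.7016659  225.75812785]
[384.77682344 226.71286963]
top bar_grip [([0.608, -0.016, 0.114], 0.48)]
top lens_center [([0.634, -0.123, 0.113], 0.39)]
top lens_tip [([0.64, -0.169, 0.12], 0.55)]
top dish_center [([0.418, 0.134, 0.042], 0.83), ([0.721, 0.022, 0.04], 0.63)]
[362.35754828 164.41787475]
[362.66849826 165.54781923]
[362.95948243 166.68364937]
```

View pics/side6.png

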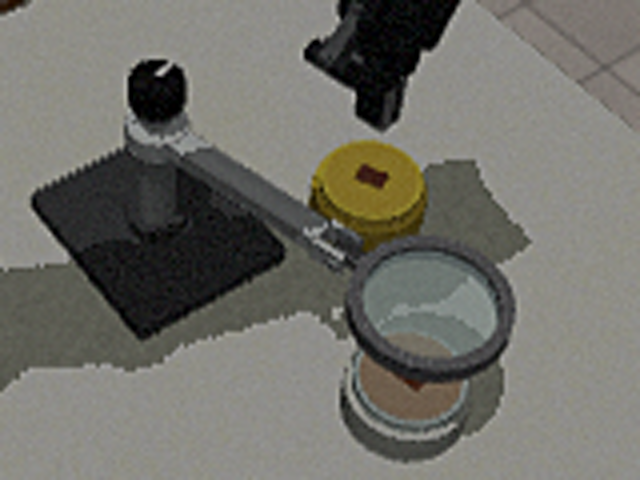

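View pics/top6.png

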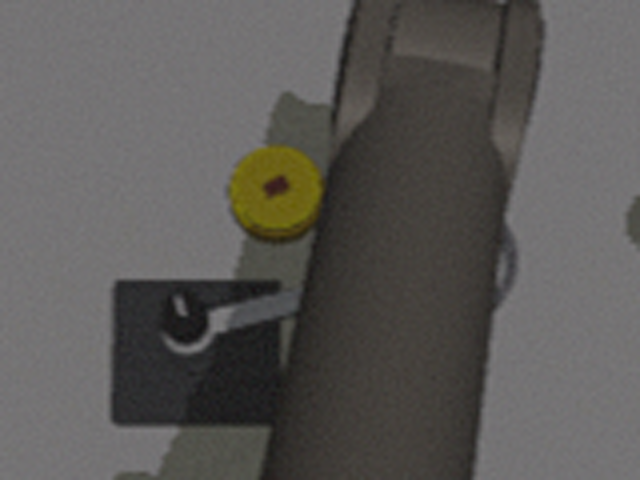

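Request:
{"fn": "move_arm", "kwargs": {"gripper": [0, 0.3, 0.7, 0.9, 0.9], "xyz": [[3.3, 0, 0], [6.6, -0.1, 0], [9.9, -0.2, 0], [13.2, -0.4, 0], [16.6, -0.5, 0]], "twist": [-0.1, -0.2, -0.3, -0.4, -0.5]}}

```text
t: 10.23
eef_pos: [0.5792, 0.0977, 0.3131]
tool_rot: [-0.0, 0.416, 0.909, -0.0]
contact_force: [-0.2, -0.8, -0.5]
gripper_width: 0.562
```

Request:
{"fn": "move_arm", "kwargs": {"gripper": [0.9, 0.9, 0.9, 0.9, 0.9], "xyz": [[0, 0, 0], [0, 0, 0], [0, 0, 0], [0, 0, 0], [0, 0, 0]], "twist": [-0.1, -0.2, -0.3, -0.4, -0.5]}}

```text
t: 10.65
eef_pos: [0.5798, 0.0967, 0.313]
tool_rot: [-0.0, 0.178, 0.984, -0.0]
contact_force: [-0.1, -0.4, 1.0]
gripper_width: 0.901
```

```bash
python3 -c "
from h import *
plan((.581,.097,.3),np.radians(70))
for c,b in (('side',(280,150,160,120)),('top',(250,100,160,120))):
    r=read_camera(c);crop(r,*b,4,f'pics/{c}7.png')
    for q in ('bar_grip','lens_center','lens_tip','dish_center'):
        print(c,q,[(np.round(d['centre'],3).tolist(),round(d['p'],2)) for d in spot_point(q,c)][:3])
    for d in cut_out('lens_center',c)[:2]:
        v,u=np.nonzero(d['pixels']);print(u.min(),u.max(),v.min(),v.max(),len(u),round(d['p'],2))
"
```

```text
t 10.65 pos [0.5798 0.0967 0.313 ] yaw 1.2136 shift cm [-0.1   0.07  1.3 ] twist -0.008 F [-0.1 -0.4  1. ] M [0.02 0.03 0.01] w 0.901 q7 1.04
side bar_grip [([0.608, -0.019, 0.117], 0.91), ([0.677, -0.332, -0.003], 0.63)]
side lens_center [([0.636, -0.125, 0.115], 0.93)]
side lens_tip [([0.647, -0.169, 0.12], 0.75)]
side dish_center [([0.414, 0.139, 0.044], 0.97), ([0.633, -0.12, 0.04], 0.94), ([0.726, 0.024, 0.038], 0.77)]
365 408 209 245 1263 0.63
top bar_grip [([0.61, -0.014, 0.112], 0.79), ([0.584, 0.1, 0.0], 0.33)]
top lens_center [([0.632, -0.122, 0.115], 0.89)]
top lens_tip [([0.639, -0.17, 0.119], 0.79)]
top dish_center [([0.722, 0.022, 0.042], 0.85), ([0.64, -0.168, 0.118], 0.59), ([0.414, -0.338, -0.0], 0.5)]
344 378 150 180 782 0.57
```

View pics/side7.png

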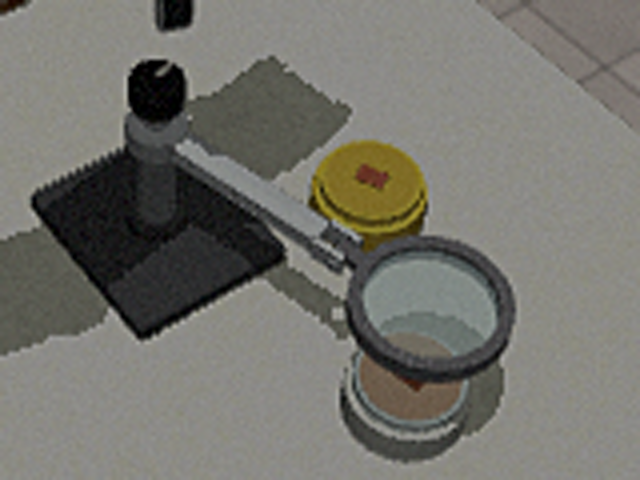

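View pics/top7.png

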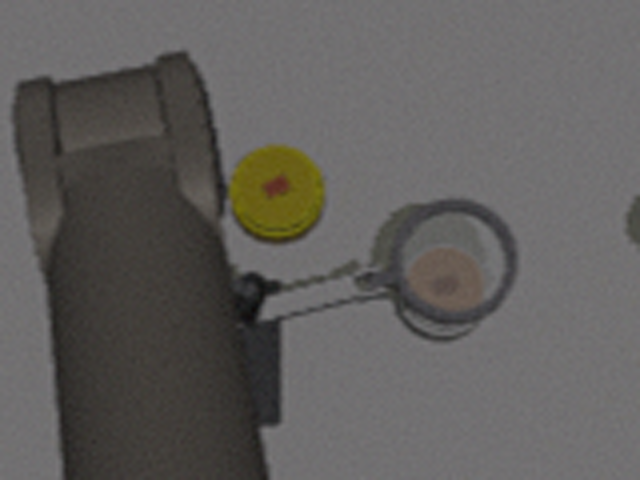

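```bash
python3 -c "
from h import *
P=np.array((.581,.097))
for c,l,d in (('side',(387.5,227.25),(382.7,244.4)),('top',(364.1,165.4),(361.2,171.4))):
    r=read_camera(c);L=back(r,l,.115);D=back(r,d,.04)
    v=L[:2]-P;w=D[:2]-P;print(c,L,D,np.hypot(*v),np.degrees(np.arctan2(v[1],v[0])),np.hypot(*w),np.degrees(np.arctan2(w[1],w[0])))
    im=r['pixels'][:,:,::-1].copy();im=cv2.resize(im[150 if c=='side' else 100:,280 if c=='side' else 250:][:120,:160],None,fx=5,fy=5,interpolation=cv2.INTER_CUBIC)
    off=np.array((280,150) if c=='side' else (250,100))
    corr=np.array(d)-proj(r,(.6305,-.1245,.04))
    print('corr',corr)
    for a,col in ((-76,(0,0,255)),(-78,(0,255,0))):
        a=np.radians(a);e=np.array([np.cos(a),np.sin(a)]);n=np.array([-e[1],e[0]])
        for rr,z in ((.052,.122),):
          pts=[(proj(r,np.r_[P+e*.225+rr*(e*np.cos(t)+n*np.sin(t)),z])+corr-off+.5)*5 for t in np.linspace(0,6.283,60)]
          cv2.polylines(im,[np.int32(pts)],True,col,1)
    cv2.imwrite(f'pics/ov_{c}.png',im)
"
```

```text
side [ 0.63222894 -0.128205    0.115     ] [ 0.62933929 -0.12901446  0.04      ] 0.23095821066379935 -77.18461013025367 0.2311259943991888 -77.92763547472332
corr [0.80792418 1.4016182 ]
top [ 0.63204473 -0.12693891  0.115     ] [ 0.62900194 -0.12539213  0.04      ] 0.2296828287448332 -77.1593624586215 0.22751362033859607 -77.81992235259013
corr [0.26749118 0.4164012 ]
```

View pics/ov_side.png

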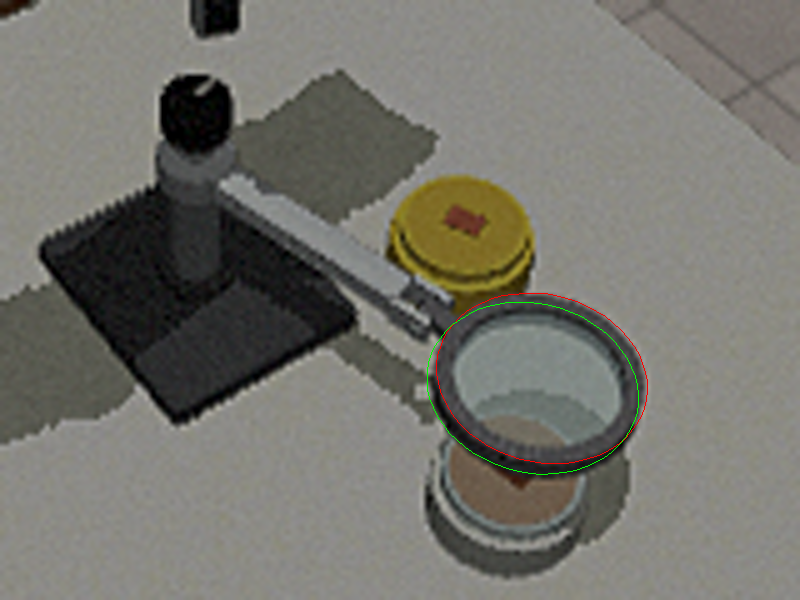

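View pics/ov_top.png

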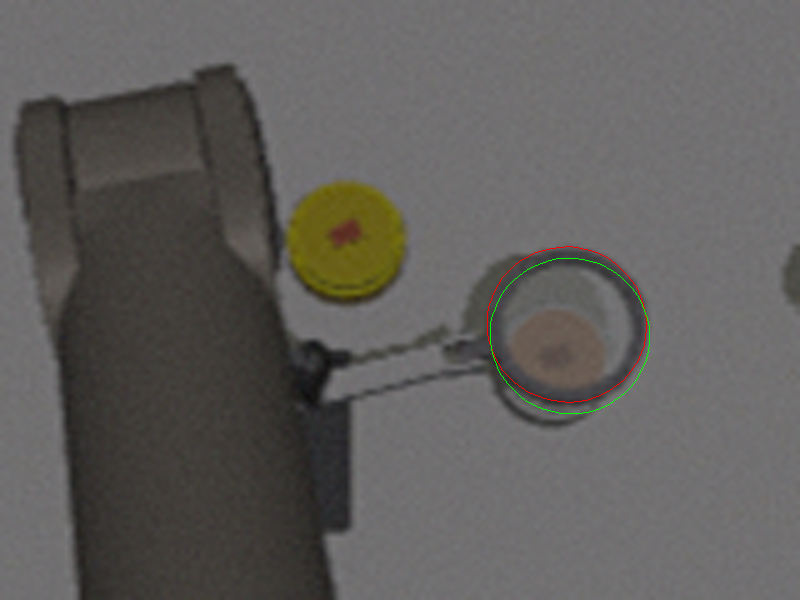

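Both cameras put the lens about 0.7° (2.7 mm) short of the dish bearing, at -77.2° against -77.85°. I'll regrip the bar and nudge it.

Request:
{"fn": "move_arm", "kwargs": {"gripper": [0.6, 0.6, 0.6, 0.6, 0.6], "xyz": [[-1.2, -1.8, 0], [-2.4, -3.6, 0], [-3.6, -5.4, 0], [-4.8, -7.2, 0], [-6.1, -9.1, 0]], "twist": [0.1, 0.2, 0.3, 0.4, 0.5]}}

```text
t: 11.77
eef_pos: [0.6047, -0.0098, 0.3135]
tool_rot: [-0.0, 0.419, 0.908, 0.0]
contact_force: [1.1, 1.2, -0.4]
gripper_width: 0.596
```

Request:
{"fn": "move_arm", "kwargs": {"gripper": [0.6, 0.6, 0.6, 0.6, 0.6], "xyz": [[0, 0, 1], [0, 0, 2.5], [0, 0, 4], [0, 0, 6], [0, 0, 7.5]], "twist": [0.1, 0.2, 0.3, 0.4, 0.49]}}

```text
t: 12.18
eef_pos: [0.6043, -0.0091, 0.2372]
tool_rot: [-0.0, 0.627, 0.779, -0.0]
contact_force: [1.3, 1.1, 0.4]
gripper_width: 0.598
```

```bash
python3 -c "
from h import *
plan((.6054,-.0103,.170),np.radians(12.8))
"
```

```text
t 12.18 pos [ 0.6043 -0.0091  0.2372] yaw 0.215 shift cm [-0.14  0.08  6.72] twist -0.008 F [1.3 1.1 0.4] M [0.   0.03 0.01] w 0.598 q7 0.37
```

Request:
{"fn": "move_arm", "kwargs": {"gripper": [0.6, 0.6, 0.6, 0.6, 0.6], "xyz": [[0, 0.1, 2], [0, 0.1, 4], [0, 0.1, 5.5], [0, 0.1, 6.6], [0, 0.1, 6.6]], "twist": [0, 0, 0, 0, 0]}}

```text
t: 12.6
eef_pos: [0.6044, -0.0087, 0.1702]
tool_rot: [-0.001, 0.625, 0.781, -0.001]
contact_force: [0.4, 0.4, 0.4]
gripper_width: 0.597
```

Request:
{"fn": "move_arm", "kwargs": {"gripper": [0, 0, 0, 0, 0], "xyz": [[0, 0, 0], [0, 0, 0], [0, 0, 0], [0, 0, 0], [0, 0, 0]], "twist": [0, 0, 0, 0, 0]}}

```text
t: 13.02
eef_pos: [0.606, -0.0092, 0.1736]
tool_rot: [0.001, 0.625, 0.781, 0.0]
contact_force: [-3.2, -0.7, 6.3]
gripper_width: 0.233
```

```bash
python3 -c "
from h import *
plan((.6054,-.0103,.170),np.radians(12.8))
"
```

```text
t 13.02 pos [ 0.606  -0.0092  0.1736] yaw 0.2206 shift cm [-0.1  -0.08  0.36] twist -0.003 F [-3.2 -0.7  6.3] M [-0.17  0.52  0.42] w 0.233 q7 0.42
```

Request:
{"fn": "move_arm", "kwargs": {"gripper": [0, 0, 0], "xyz": [[0, -0.1, 0], [0, -0.2, 0], [0, -0.2, 0]], "twist": [0.006, 0.012, 0.012]}}

```text
t: 13.27
eef_pos: [0.6043, -0.0095, 0.1736]
tool_rot: [0.001, 0.63, 0.777, 0.001]
contact_force: [-0.3, -1.3, 5.8]
gripper_width: 0.226
```

```bash
python3 -c "
from h import *
plan((.606,-.0092,.170),np.radians(12.8))
"
```

```text
t 13.27 pos [ 0.6043 -0.0095  0.1736] yaw 0.208 shift cm [-0.    0.17  0.36] twist -0.015 F [-0.3 -1.3  5.8] M [-0.14  0.28  0.36] w 0.226 q7 0.41
```

Request:
{"fn": "move_arm", "kwargs": {"gripper": [0.6, 0.6, 0.6, 0.6, 0.6], "xyz": [[0, 0, 0], [0, 0, 0], [0, 0, 0], [0, 0, -2], [0, 0, -5]], "twist": [0, 0, 0, 0, 0]}}

```text
t: 13.68
eef_pos: [0.6018, -0.0091, 0.2201]
tool_rot: [-0.002, 0.63, 0.777, -0.002]
contact_force: [-0.1, 0.0, -0.3]
gripper_width: 0.599
```

Request:
{"fn": "move_arm", "kwargs": {"gripper": [0.6, 0.6, 0.8, 0.8, 0.8], "xyz": [[0, 0, -4], [0, 0, -8], [3.5, 0, -8], [7, 0, -8], [10.9, -0.1, -8]], "twist": [-0.1, -0.2, -0.3, -0.4, -0.5]}}

```text
t: 14.1
eef_pos: [0.5803, 0.097, 0.3035]
tool_rot: [0.001, 0.417, 0.909, 0.001]
contact_force: [-0.3, 0.8, 0.4]
gripper_width: 0.803
```

Request:
{"fn": "move_arm", "kwargs": {"gripper": [0.8, 0.8, 0.8, 0.8, 0.8], "xyz": [[0, 0, 0], [0, 0, 0], [0, 0, 0], [0, 0, 0], [0, 0, 0]], "twist": [-0.1, -0.2, -0.3, -0.4, -0.5]}}

```text
t: 14.52
eef_pos: [0.5799, 0.0972, 0.3022]
tool_rot: [-0.0, 0.178, 0.984, -0.0]
contact_force: [1.1, 0.1, -0.0]
gripper_width: 0.801
```

```bash
python3 -c "
from h import *
P=np.array((.581,.097))
plan((.581,.097,.208),np.radians(70))
for c,d in (('side',(382.7,244.4)),('top',(361.2,171.4))):
    r=read_camera(c)
    for q in ('thumbscrew_grip','lens_center','lens_tip','dish_center'):
        print(c,q,[(np.round(x['centre'],3).tolist(),round(x['p'],2)) for x in spot_point(q,c)][:3])
    off=np.array((280,150) if c=='side' else (250,100))
    im=r['pixels'][off[1]:off[1]+120,off[0]:off[0]+160,::-1];im=cv2.resize(im,None,fx=5,fy=5,interpolation=cv2.INTER_CUBIC)
    corr=np.array(d)-proj(r,(.6305,-.1245,.04))
    for z,col in ((.122,(0,255,0)),(.108,(0,255,255))):
        pts=[(proj(r,np.r_[.6305+.052*np.cos(t),-.1245+.052*np.sin(t),z])+corr-off+.5)*5 for t in np.linspace(0,6.283,60)]
        cv2.polylines(im,[np.int32(pts)],True,col,1)
    cv2.imwrite(f'pics/ov2_{c}.png',im)
"
```

```text
t 14.52 pos [0.5799 0.0972 0.3022] yaw 1.213 shift cm [-0.11  0.02  9.42] twist -0.009 F [ 1.1  0.1 -0. ] M [-0.06  0.02  0.03] w 0.801 q7 1.04
side thumbscrew_grip [([0.579, 0.098, 0.152], 0.6)]
side lens_center [([0.634, -0.126, 0.115], 0.71), ([0.58, 0.099, 0.154], 0.35)]
side lens_tip [([0.642, -0.169, 0.122], 0.79)]
side dish_center [([0.633, -0.121, 0.039], 0.76), ([0.725, 0.022, 0.04], 0.6), ([0.414, 0.138, 0.039], 0.57)]
top thumbscrew_grip []
top lens_center [([0.63, -0.123, 0.117], 0.75), ([0.616, 0.391, 0.0], 0.3)]
top lens_tip [([0.638, -0.169, 0.12], 0.97)]
top dish_center [([0.719, 0.021, 0.044], 0.57), ([0.631, -0.126, 0.038], 0.5)]
```

View pics/ov2_side.png

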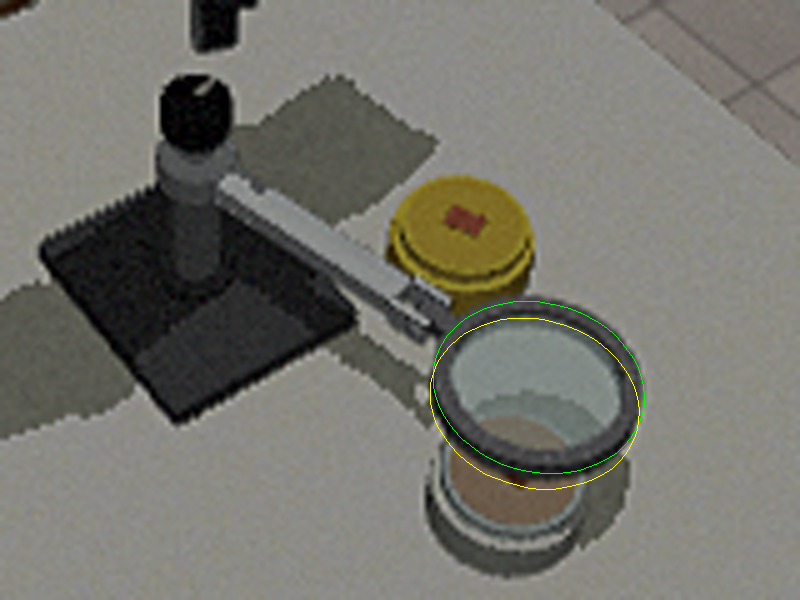

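View pics/ov2_top.png

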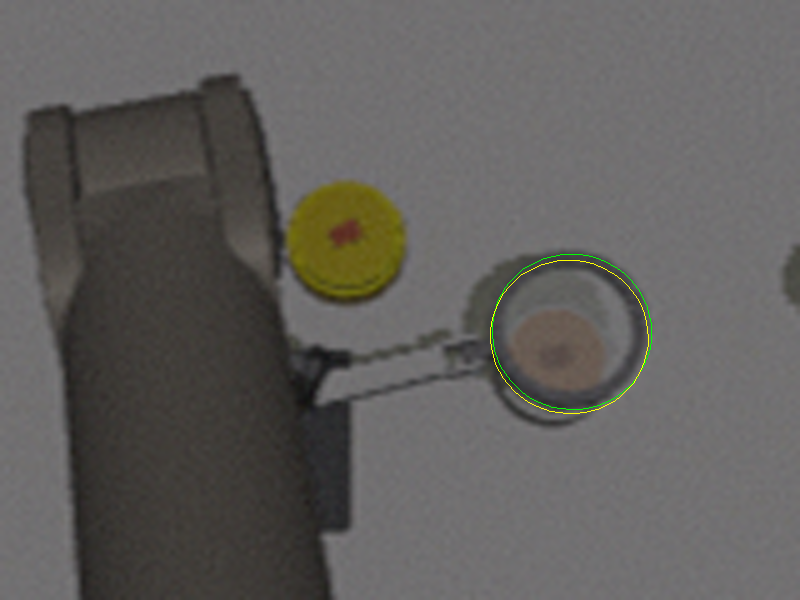

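Alignment over the dish looks within about 2 mm in both views. Before going on, I check the tilt with a silhouette fit.

```bash
cat > fit.py <<'E'
from h import *
from scipy.optimize import minimize
P=np.array((.581,.097))
def hull(r,a,t,du,dv,S=8):
    e=np.array([np.cos(a),np.sin(a),0]);n=np.array([-e[1],e[0],0]);k=np.array([0,0,1.])
    ex=e*np.cos(t)+k*np.sin(t); ez=-e*np.sin(t)+k*np.cos(t)
    H=np.r_[P,.115]+.160*e; C=H+.065*ex
    pts=[proj(r,C+.052*(ex*np.cos(s)+n*np.sin(s))+h*ez)+(du,dv) for s in np.linspace(0,6.283,80) for h in (-.007,.007)]
    return cv2.convexHull(np.float32(pts))
for c in ('side','top'):
    r=read_camera(c); g=r["pixels"].astype(float)
    m=[d for d in cut_out('lens_center',c) if d['p']>.3]
    for d in m[:2]:
        mk=d['pixels'].astype(np.uint8)
        cs,_=cv2.findContours(mk,cv2.RETR_EXTERNAL,cv2.CHAIN_APPROX_NONE); cc=cv2.convexHull(max(cs,key=cv2.contourArea))
        M=np.zeros((400,640),np.uint8);cv2.fillConvexPoly(M,cc,1)
        def cost(p):
            h=hull(r,p[0],p[1],p[2],p[3]);I=np.zeros((400,640),np.uint8)
            cv2.fillConvexPoly(I,np.int32(np.round(h*256)),255,cv2.LINE_AA,8)
            return np.abs(I/255.-M).sum()
        best=min((minimize(cost,[-1.355,t0,0.5,.5],method='Nelder-Mead',options=dict(initial_simplex=np.array([[-1.355,t0,.5,.5],[-1.34,t0,.5,.5],[-1.355,t0+.1,.5,.5],[-1.355,t0,1.5,.5],[-1.355,t0,.5,1.5]]),maxiter=400)) for t0 in (-.1,0,.1)),key=lambda s:s.fun)
        print(c,round(d['p'],2),len(cc),M.sum(),best.x.round(3),best.fun)
        for t in (-.15,-.1,-.05,0,.05,.1,.15):
            s=minimize(lambda q:cost([-1.357,t,*q]),[.5,.5],method='Nelder-Mead',options=dict(initial_simplex=[[.5,.5],[1.5,.5],[.5,1.5]]));print(t,s.fun.round(1),s.x.round(2))
E
python3 fit.py
```

```text
side 0.75 22 1283 [-1.341  0.012  0.117  0.503] 139.0470588235294
-0.15 158.6 [ 2.1  -3.16]
-0.1 153.3 [ 1.62 -2.49]
-0.05 148.6 [ 1.35 -1.59]
0 144.8 [ 0.99 -0.72]
0.05 141.0 [0.74 0.3 ]
0.1 140.5 [0.54 1.39]
0.15 144.6 [0.42 2.63]
side 0.68 24 2921 [-1.36  -0.064  1.078 -1.827] 1601.1764705882351
-0.15 1605.9 [ 0.45 -3.31]
-0.1 1602.8 [ 0.91 -2.26]
-0.05 1602.6 [ 0.77 -1.53]
0 1607.0 [ 0.7  -0.54]
0.05 1616.2 [0.52 0.28]
0.1 1631.8 [0.37 1.21]
0.15 1650.3 [-0.3   1.76]
```

The tilt check is consistent with level, since the fingertip pressed the rim to z = 0.1228 against 0.122 nominal and the networks put the tip at 0.121. Next is the thumbscrew.

Request:
{"fn": "move_arm", "kwargs": {"gripper": [0.8, 0.8, 0.8, 0.8, 0.8], "xyz": [[0, 0, 2.5], [-0.1, 0, 5], [-0.1, 0, 7], [-0.1, 0, 8.5], [-0.1, 0, 9.7]], "twist": [0, 0, 0, 0, 0]}}

```text
t: 15.63
eef_pos: [0.5806, 0.0967, 0.2039]
tool_rot: [-0.001, 0.18, 0.984, -0.0]
contact_force: [-0.5, -0.5, -0.5]
gripper_width: 0.801
```

```bash
python3 -c "
from h import *
plan((.581,.097,.205),np.radians(70))
r=read_camera('side');crop(r,250,90,160,120,4,'pics/side8.png')
"
```

```text
t 15.63 pos [0.5806 0.0967 0.2039] yaw 1.2079 shift cm [-0.03  0.05 -0.11] twist -0.014 F [-0.5 -0.5 -0.5] M [0.   0.02 0.01] w 0.801 q7 1.07
```

View pics/side8.png

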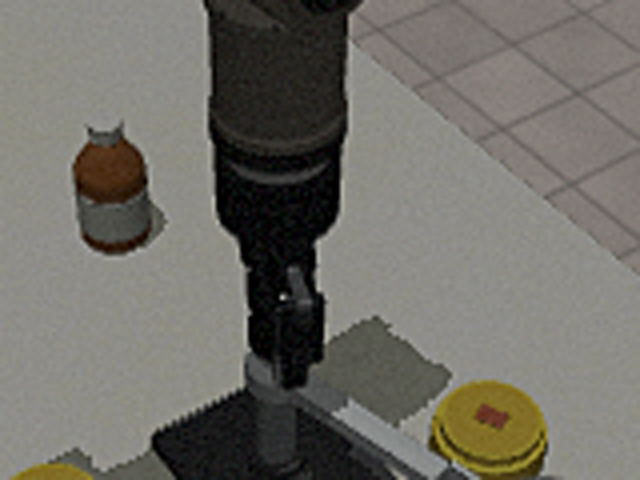

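The fingers straddle the knob and sit just above the hub at crop (285,375). Closing now.

Request:
{"fn": "move_arm", "kwargs": {"gripper": [0.3, 0.3, 0.3, 0.3, 0.3], "xyz": [[0, 0, 0], [0, 0, 0], [0, 0, 0], [0, 0, 0], [0, 0, 0]], "twist": [0, 0, 0, 0, 0], "squeeze": 40}}

```text
t: 16.1
eef_pos: [0.581, 0.0946, 0.207]
tool_rot: [0.0, 0.181, 0.983, -0.001]
contact_force: [-4.1, -4.5, 6.3]
gripper_width: 0.414
```

```bash
python3 -c "
from h import *
plan((.581,.097,.205),np.radians(70))
"
```

```text
t 16.1 pos [0.581  0.0946 0.207 ] yaw 1.2062 shift cm [0.09 0.22 0.2 ] twist -0.016 F [-4.1 -4.5  6.3] M [-1.1   0.92  0.03] w 0.414 q7 1.07
```

Request:
{"fn": "move_arm", "kwargs": {"gripper": [0.3, 0.3, 0.3, 0.3, 0.3], "xyz": [[0, -0.3, -0.2], [0, -0.3, -0.2], [0, -0.3, -0.2], [0, -0.3, -0.2], [0, -0.3, -0.2]], "twist": [0, 0, 0.1, 0.2, 0.3]}}

```text
t: 16.52
eef_pos: [0.5805, 0.094, 0.2072]
tool_rot: [0.001, 0.327, 0.945, 0.0]
contact_force: [4.0, 0.1, -11.9]
gripper_width: 0.407
```

```bash
python3 -c "
from h import *
plan((.581,.097,.205),np.radians(70))
"
```

```text
t 16.52 pos [0.5805 0.094  0.2072] yaw 0.9036 shift cm [0.15 0.27 0.22] twist -0.318 F [  4.    0.1 -11.9] M [ 0.05 -0.95  0.12] w 0.407 q7 0.81
```

Request:
{"fn": "move_arm", "kwargs": {"gripper": [0.3, 0.3, 0.3, 0.3, 0.3], "xyz": [[0, 0, 0.15], [0, 0, 0.15], [0, 0, 0.15], [0, 0, 0.15], [0, 0, 0.15]], "twist": [0.08, 0.16, 0.24, 0.32, 0.4]}}

```text
t: 16.93
eef_pos: [0.5802, 0.0936, 0.2066]
tool_rot: [0.0, 0.508, 0.861, 0.0]
contact_force: [-0.0, -1.5, -2.9]
gripper_width: 0.408
```

```bash
python3 -c "
from h import *
plan((.581,.097,.205),np.radians(70))
"
```

```text
t 16.93 pos [0.5802 0.0936 0.2066] yaw 0.5043 shift cm [0.26 0.24 0.16] twist -0.717 F [-0.  -1.5 -2.9] M [-0.31  0.03  0.08] w 0.408 q7 0.47
```

Request:
{"fn": "move_arm", "kwargs": {"gripper": [0.3, 0.3, 0.3, 0.3], "xyz": [[0, 0, 0.03], [0, 0, 0.03], [0, 0, 0.05], [0, 0, 0.05]], "twist": [0.06, 0.12, 0.18, 0.24]}}

```text
t: 17.27
eef_pos: [0.5799, 0.0934, 0.2063]
tool_rot: [0.0, 0.607, 0.794, 0.0]
contact_force: [-2.5, -1.7, 0.2]
gripper_width: 0.408
```

```bash
python3 -c "
from h import *
plan((.581,.097,.205),np.radians(70))
"
```

```text
t 17.27 pos [0.5799 0.0934 0.2063] yaw 0.2651 shift cm [0.32 0.2  0.13] twist -0.957 F [-2.5 -1.7  0.2] M [-0.42  0.41  0.11] w 0.408 q7 0.27
```

Request:
{"fn": "move_arm", "kwargs": {"gripper": [0.3, 0.3, 0.3], "xyz": [[0, 0, 0], [0, 0, 0], [0, 0, 0]], "twist": [0.05, 0.1, 0.15]}}

```text
t: 17.52
eef_pos: [0.5797, 0.0934, 0.2061]
tool_rot: [-0.0, 0.665, 0.747, -0.0]
contact_force: [-2.1, -2.0, -0.7]
gripper_width: 0.412
```

```bash
python3 -c "
from h import *
plan((.581,.097,.205),np.radians(70))
"
```

```text
t 17.52 pos [0.5797 0.0934 0.2061] yaw 0.1156 shift cm [0.34 0.17 0.11] twist -1.106 F [-2.1 -2.  -0.7] M [-0.43  0.42  0.07] w 0.412 q7 0.14
```

Request:
{"fn": "move_arm", "kwargs": {"gripper": [0.3, 0.3, 0.3], "xyz": [[0, 0, 0], [0, 0, 0], [0, 0, 0]], "twist": [0.05, 0.1, 0.15]}}

```text
t: 17.77
eef_pos: [0.5795, 0.0934, 0.206]
tool_rot: [-0.0, 0.719, 0.695, -0.0]
contact_force: [-1.8, -2.1, -1.3]
gripper_width: 0.409
```

```bash
python3 -c "
from h import *
plan((.581,.097,.205),np.radians(70))
"
```

```text
t 17.77 pos [0.5795 0.0934 0.206 ] yaw -0.0344 shift cm [0.36 0.14 0.1 ] twist -1.256 F [-1.8 -2.1 -1.3] M [-0.53  0.47  0.1 ] w 0.409 q7 0.02
```

Request:
{"fn": "move_arm", "kwargs": {"gripper": [0.3, 0.3, 0.3], "xyz": [[0, 0, 0.02], [0, 0, 0.02], [0, 0, 0.02]], "twist": [0.05, 0.1, 0.15]}}

```text
t: 18.02
eef_pos: [0.5793, 0.0934, 0.2058]
tool_rot: [-0.0, 0.769, 0.639, -0.0]
contact_force: [-3.7, -2.2, -0.3]
gripper_width: 0.406
```

```bash
python3 -c "
from h import *
plan((.581,.097,.205),np.radians(70))
"
```

```text
t 18.02 pos [0.5793 0.0934 0.2058] yaw -0.1844 shift cm [0.39 0.1  0.08] twist -1.406 F [-3.7 -2.2 -0.3] M [-0.49  0.67  0.09] w 0.406 q7 -0.11
```

Request:
{"fn": "move_arm", "kwargs": {"gripper": [0.3, 0.3, 0.3], "xyz": [[0, 0, 0], [0, 0, 0], [0, 0, 0]], "twist": [0.05, 0.1, 0.15]}}

```text
t: 18.27
eef_pos: [0.5791, 0.0935, 0.2056]
tool_rot: [-0.001, 0.815, 0.58, -0.001]
contact_force: [-3.7, -2.5, -0.3]
gripper_width: 0.408
```

```bash
python3 -c "
from h import *
plan((.581,.097,.205),np.radians(70))
"
```

```text
t 18.27 pos [0.5791 0.0935 0.2056] yaw -0.3343 shift cm [0.39 0.06 0.06] twist -1.556 F [-3.7 -2.5 -0.3] M [-0.45  0.77  0.11] w 0.408 q7 -0.23
```

Request:
{"fn": "move_arm", "kwargs": {"gripper": [0.3, 0.3, 0.3], "xyz": [[0, 0, 0], [0, 0, 0.01], [0, 0, 0.01]], "twist": [0.05, 0.1, 0.15]}}

```text
t: 18.52
eef_pos: [0.579, 0.0935, 0.2055]
tool_rot: [-0.001, 0.856, 0.517, -0.001]
contact_force: [-5.1, -2.3, -0.4]
gripper_width: 0.408
```

```bash
python3 -c "
from h import *
plan((.581,.097,.205),np.radians(70))
"
```

```text
t 18.52 pos [0.579  0.0935 0.2055] yaw -0.4842 shift cm [0.4  0.01 0.05] twist 1.436 F [-5.1 -2.3 -0.4] M [-0.43  0.88  0.04] w 0.408 q7 -0.36
```

Request:
{"fn": "move_arm", "kwargs": {"gripper": [0.3, 0.3], "xyz": [[0, 0, 0], [0, 0, 0.01]], "twist": [0.05, 0.1]}}

```text
t: 18.68
eef_pos: [0.5789, 0.0936, 0.2054]
tool_rot: [-0.001, 0.881, 0.474, -0.001]
contact_force: [-5.3, -2.1, 2.0]
gripper_width: 0.41
```

```bash
python3 -c "
from h import *
plan((.581,.097,.205),np.radians(70))
"
```

```text
t 18.68 pos [0.5789 0.0936 0.2054] yaw -0.5842 shift cm [ 0.4  -0.01  0.04] twist 1.336 F [-5.3 -2.1  2. ] M [-0.45  1.05  0.12] w 0.41 q7 -0.44
```

Request:
{"fn": "move_arm", "kwargs": {"gripper": [0.3, 0.3], "xyz": [[0, 0, 0], [0, 0, 0.01]], "twist": [0.05, 0.1]}}

```text
t: 18.85
eef_pos: [0.5788, 0.0937, 0.2053]
tool_rot: [-0.001, 0.903, 0.429, -0.001]
contact_force: [-5.0, -1.2, 1.7]
gripper_width: 0.41
```

```bash
python3 -c "
from h import *
plan((.581,.097,.205),np.radians(70))
"
```

```text
t 18.85 pos [0.5788 0.0937 0.2053] yaw -0.684 shift cm [ 0.4  -0.04  0.03] twist 1.236 F [-5.  -1.2  1.7] M [-0.39  1.08  0.12] w 0.41 q7 -0.52
```

Request:
{"fn": "move_arm", "kwargs": {"gripper": [0.3, 0.3], "xyz": [[0, 0, 0], [0, 0, 0.01]], "twist": [0.04, 0.08]}}

```text
t: 19.02
eef_pos: [0.579, 0.0942, 0.2053]
tool_rot: [-0.001, 0.919, 0.394, -0.001]
contact_force: [-4.7, -2.5, 2.4]
gripper_width: 0.415
```

```bash
python3 -c "
from h import *
plan((.581,.097,.205),np.radians(70))
"
```

```text
t 19.02 pos [0.579  0.0942 0.2053] yaw -0.7608 shift cm [ 0.34 -0.05  0.03] twist 1.159 F [-4.7 -2.5  2.4] M [-0.62  1.09  1.26] w 0.415 q7 -0.58
```

The seat is reached, since Mz jumped from 0.12 to 1.26 N m. I unload in tiny steps to find the exact angle where the stop lets go.

Request:
{"fn": "move_arm", "kwargs": {"gripper": [0.3], "xyz": [[0, 0, 0]], "twist": [0]}}

```text
t: 19.1
eef_pos: [0.579, 0.0942, 0.2053]
tool_rot: [-0.001, 0.919, 0.394, -0.001]
contact_force: [-4.1, -1.9, 1.9]
gripper_width: 0.407
```

```bash
python3 -c "
from h import *
plan((.581,.097,.205),np.radians(70))
"
```

```text
t 19.1 pos [0.579  0.0942 0.2053] yaw -0.76 shift cm [ 0.34 -0.05  0.03] twist 1.16 F [-4.1 -1.9  1.9] M [-0.34  1.05  1.14] w 0.407 q7 -0.58
```

Request:
{"fn": "move_arm", "kwargs": {"gripper": [0.3], "xyz": [[0, 0, 0]], "twist": [-0.015]}}

```text
t: 19.18
eef_pos: [0.579, 0.0942, 0.2053]
tool_rot: [-0.001, 0.916, 0.402, -0.001]
contact_force: [-4.5, -1.5, 1.8]
gripper_width: 0.411
```

```bash
python3 -c "
from h import *
plan((.581,.097,.205),np.radians(70))
"
```

```text
t 19.18 pos [0.579  0.0942 0.2053] yaw -0.7439 shift cm [ 0.34 -0.04  0.03] twist 1.176 F [-4.5 -1.5  1.8] M [-0.28  0.97  0.64] w 0.411 q7 -0.57
```

Request:
{"fn": "move_arm", "kwargs": {"gripper": [0.3], "xyz": [[0, 0, 0]], "twist": [-0.015]}}

```text
t: 19.27
eef_pos: [0.579, 0.0941, 0.2053]
tool_rot: [-0.001, 0.913, 0.408, -0.001]
contact_force: [-4.9, -1.1, 1.2]
gripper_width: 0.404
```

```bash
python3 -c "
from h import *
plan((.581,.097,.205),np.radians(70))
"
```

```text
t 19.27 pos [0.579  0.0941 0.2053] yaw -0.7295 shift cm [ 0.35 -0.04  0.03] twist 1.19 F [-4.9 -1.1  1.2] M [-0.23  0.96  0.19] w 0.404 q7 -0.56
```

Request:
{"fn": "move_arm", "kwargs": {"gripper": [0.3, 0.3, 0.3, 0.3, 0.3], "xyz": [[0, 0, -0.01], [0, 0, -0.02], [0, 0, -0.03], [0, 0, -0.03], [0, 0, -0.04]], "twist": [-0.08, -0.16, -0.24, -0.32, -0.4]}}

```text
t: 19.68
eef_pos: [0.5793, 0.0939, 0.2057]
tool_rot: [-0.001, 0.813, 0.582, -0.0]
contact_force: [-3.4, -0.5, -0.9]
gripper_width: 0.407
```

Request:
{"fn": "move_arm", "kwargs": {"gripper": [0.3, 0.3, 0.3, 0.3, 0.3], "xyz": [[0, 0, -0.01], [0, 0, -0.02], [0, 0, -0.03], [0, 0, -0.03], [0, 0, -0.04]], "twist": [-0.08, -0.16, -0.24, -0.32, -0.4]}}

```text
t: 20.1
eef_pos: [0.5796, 0.0939, 0.2061]
tool_rot: [-0.0, 0.681, 0.732, 0.0]
contact_force: [-1.6, -1.6, -1.9]
gripper_width: 0.407
```

```bash
python3 -c "
from h import *
plan((.581,.097,.205),.85)
"
```

```text
t 20.1 pos [0.5796 0.0939 0.2061] yaw 0.0718 shift cm [0.3  0.16 0.11] twist -0.778 F [-1.6 -1.6 -1.9] M [-0.15  0.37 -0.08] w 0.407 q7 0.1
```

Request:
{"fn": "move_arm", "kwargs": {"gripper": [0.3, 0.3, 0.3, 0.3, 0.3], "xyz": [[0, 0, -0.01], [0, 0, -0.02], [0, 0, -0.02], [0, 0, -0.03], [0, 0, -0.03]], "twist": [-0.08, -0.16, -0.24, -0.32, -0.4]}}

```text
t: 20.52
eef_pos: [0.5799, 0.094, 0.2065]
tool_rot: [-0.0, 0.522, 0.853, 0.0]
contact_force: [-1.3, -0.3, -0.8]
gripper_width: 0.409
```

Request:
{"fn": "move_arm", "kwargs": {"gripper": [0.3, 0.3, 0.3, 0.3, 0.3], "xyz": [[0, 0, -0.01], [0, 0, -0.02], [0, 0, -0.02], [0, 0, -0.03], [0, 0, -0.03]], "twist": [-0.08, -0.16, -0.24, -0.32, -0.378]}}

```text
t: 20.93
eef_pos: [0.5802, 0.0942, 0.2069]
tool_rot: [0.0, 0.353, 0.936, 0.001]
contact_force: [0.1, 0.7, -2.5]
gripper_width: 0.407
```

```bash
python3 -c "
from h import *
plan((.581,.097,.205),.85)
"
```

```text
t 20.93 pos [0.5802 0.0942 0.2069] yaw 0.8499 shift cm [0.12 0.27 0.19] twist -0.0 F [ 0.1  0.7 -2.5] M [ 0.08  0.14 -0.09] w 0.407 q7 0.76
```

Request:
{"fn": "move_arm", "kwargs": {"gripper": [0.3, 0.3], "xyz": [[0, 0, 0], [0, 0, 0]], "twist": [0, 0]}}

```text
t: 21.1
eef_pos: [0.5802, 0.0942, 0.2069]
tool_rot: [0.0, 0.355, 0.935, 0.001]
contact_force: [-1.2, 0.8, -0.3]
gripper_width: 0.413
```

```bash
python3 -c "
from h import *
plan((.581,.097,.205),.85)
for c,b in (('side',(250,110,160,120)),('top',(250,100,160,120))):
    r=read_camera(c);crop(r,*b,4,f'pics/{c}9.png');cv2.imwrite(f'pics/full9{c}.png',r['pixels'][:,:,::-1])
    for q in ('lens_center','lens_tip','dish_center','reagent_bottle','slide_box','beaker'):
        print(c,q,[(np.round(x['centre'],3).tolist(),round(x['p'],2)) for x in spot_point(q,c)][:3])
"
```

```text
t 21.1 pos [0.5802 0.0942 0.2069] yaw 0.8445 shift cm [0.13 0.26 0.19] twist -0.005 F [-1.2  0.8 -0.3] M [0.14 0.23 0.1 ] w 0.413 q7 0.76
side lens_center [([0.635, -0.127, 0.113], 0.84)]
side lens_tip [([0.642, -0.172, 0.121], 0.88), ([0.577, 0.1, 0.15], 0.39)]
side dish_center [([0.722, 0.021, 0.044], 0.79), ([0.416, 0.141, 0.04], 0.78), ([0.63, -0.119, 0.039], 0.71)]
side reagent_bottle [([0.618, 0.391, -0.0], 0.62)]
side slide_box [([0.416, -0.332, -0.001], 0.77)]
side beaker [([0.675, -0.33, -0.003], 0.94)]
top lens_center [([0.63, -0.12, 0.116], 0.91)]
top lens_tip [([0.64, -0.17, 0.118], 0.68)]
top dish_center [([0.721, 0.02, 0.04], 0.76), ([0.64, -0.169, 0.12], 0.6), ([0.629, -0.123, 0.04], 0.4)]
top reagent_bottle []
top slide_box [([0.416, -0.335, -0.001], 0.86)]
top beaker [([0.673, -0.332, 0.001], 0.87), ([0.634, -0.122, 0.116], 0.54)]
```

View pics/full9side.png

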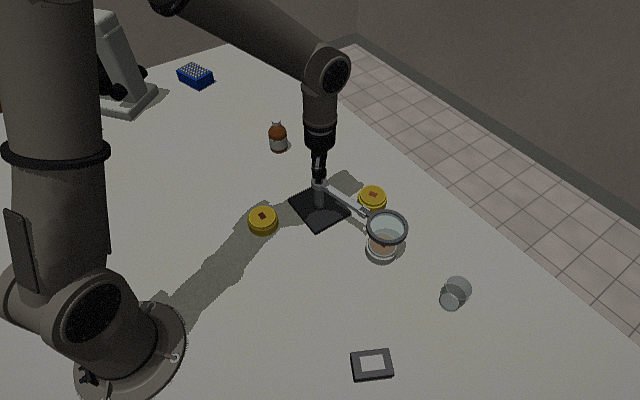

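View pics/side9.png

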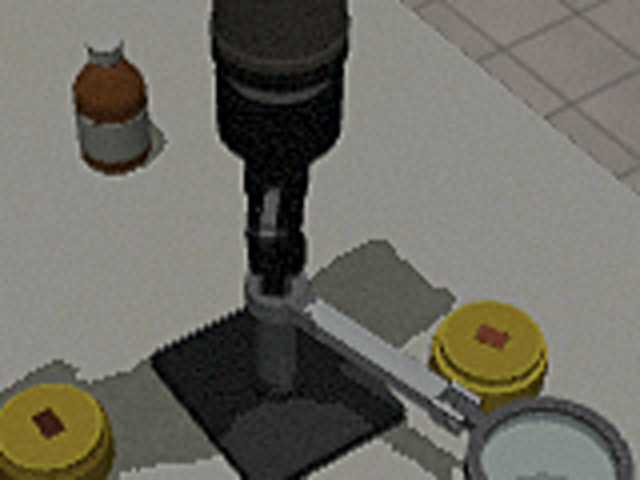

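Request:
{"fn": "move_arm", "kwargs": {"gripper": [0.3, 0.3, 0.3, 0.3, 0.3], "xyz": [[0, 0, 0], [0, 0, 0], [0, 0, 0], [0, 0, 0], [0, 0, 0]], "twist": [0, 0, 0, 0, 0]}}

```text
t: 22.22
eef_pos: [0.5802, 0.0942, 0.2067]
tool_rot: [0.0, 0.355, 0.935, 0.0]
contact_force: [-3.1, 1.0, 5.3]
gripper_width: 0.404
```

```bash
python3 -c "
from h import *
plan((.581,.097,.205),.85)
print(get_obs()['joint_vel'].round(3))
print(hand_in())
"
```

```text
t 22.22 pos [0.5802 0.0942 0.2067] yaw 0.8458 shift cm [0.13 0.26 0.17] twist -0.004 F [-3.1  1.   5.3] M [0.23 0.53 0.07] w 0.404 q7 0.76
[ 0.     0.001  0.     0.001 -0.001 -0.002 -0.   ]
the job is handed in; nothing more can be done
None
```

The job is handed in at about 22 s of the 67 s limit, with the gripper still holding the thumbscrew; `hand_in` reported no verdict.

- **Lens over dish:** I swung the arm by pinching the bar. The first swing left the lens about 2.7 mm short, so I regripped and nudged it. Overlays in both cameras then showed it within about 2 mm of the white dish.
- **Lens level:** I pressed the tip until the fingertips stood at 122.8 mm, against 122 mm when level. The network readings of the tip (118–122 mm) agree. The silhouette fit in the side view was only weakly conclusive: one outline put the tilt at about 0.01 rad, and anything from 0 to 0.1 rad fitted nearly as well. I relied on the press height.
- **Thumbscrew:** I turned it clockwise about 1.93 rad until it seated, where the torque jumped from 0.12 to 1.26 N m. Unloading in small steps put the stop at tool yaw −0.723. I then backed it off to yaw +0.846, which is 1.569 rad against the wanted 1.571. There was no sign of slip. It is gripped at 40 N, and the joints were still at hand-in.
- **Bystanders:** The bottle, slide box and beaker read in the same places as at the start. The top view missed the bottle in the last check, but the side view showed it in place. I did not touch the yellow look-alikes.

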